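# Lay the cuvette case and the timer down flat

### The arm

A 6-joint arm with a two-finger parallel gripper is mounted at the origin on a cart in front of the work surface, level with it; the furniture and walls round the work are solid. World frame = base frame: x ahead of the robot, y to its left, z up, the work surface at z = 0. Lengths are in mm, angles in rad, forces in N, time in s.
With the tool pointing down it reaches from about 400 to 825 mm from the base axis. Payload 7 kg.
Tool frame: the origin (TCP) lies on the mounting face of the last link; the fingertips stand r.nose_length ahead of it and the grasp point (between the pads) lies 159 mm ahead of it (r.nose_length is the distance from the TCP to the fingertips, in mm); z points along the fingers, y is the direction in which the jaws open and shut (so a half turn about z gives the same grasp; the last joint's range is limited). The gripper opens to 88 mm and grips with 3 to 60 N. Pads are 19 mm wide; open, the fingers measure 130 mm over their backs; the gripper's body (78 mm by 193 mm) begins 47 mm behind the grasp point.
Start: joints at [-0.845, 0.359, 0.012, 0, -1.224, -0.288], TCP at [286.137, -611.328, 404.661] pointing down, gripper open.
Joint ranges: [-3.07, 3.07], [-1.43, 2.12], [-1.02, 1.25], [-3.03, 1.67], [-3.05, -0], [-3.03, 3.03]. Speed limits (rad/s): [2.39, 2.39, 3.01, 3.14, 3.14, 3.14].

### API

Orientations are given as a unit quaternion [x, y, z, w].
In Python, from station import r gives the robot as it stands.
- The arm moves only by the tool servo_tool, never from a script. Its argument "rows" is a list of rows, each an object with "travel": the shift along the tool's x, y, z in m, a list of three; "spin": the turn about the tool's z in units of 6 degrees (1.0 is 6 degrees); "fingers": the opening, from -1 (shut) to 1 (fully open). A call has exactly 5 rows; each row is the pose to reach, as a shift and turn from the pose commanded when the call began, along the tool's axes at that moment; what a row does not reach only later rows make up. A row lasts 1/10 s, in which the tool goes at most 50 mm and 8.59 degrees, less where a joint would pass 70% of its speed; a pose out of reach is approached as far as the arm can. A call with a gripper value outside its range is refused whole. The fingers move at their own pace and stop on an object; "squeeze" is the grip in N (left out, the last holds). Time passes only in rows, so rows that repeat a pose let the fingers close, or fill a call up. It gives the time, the measured TCP pose, the force and the opening at its end, in the units of the state.
- r.get_state(): the state, without advancing time (a new reading comes with each control period).
- r.camera(name): name is "scene" or "top" or "wrist"; returns a dict with "img" (420x560x3 uint8, red, green, blue), "z_map" (420x560 float32, mm along the optical axis (not along the pixel's ray), 0 where there is no reading), "fx", "fy", "cx", "cy" (pixels), "R" (3x3) and "t" (3): a world point X has camera coordinates R X + t. Camera axes: x right, y down, z forward; pixel columns grow to the right and rows downward; lengths in mm; the calibration is good to about 2 mm. A picture is of the moment at which its call begins.
- r.sign_off(): hands the job in, once; it reports no verdict.
The state is a dict: "time": time; "q": joint angles; "qd": joint speeds; "joint_efforts": joint torques, N m; "position": TCP position; "ee_rot": TCP orientation; "force": force on the tool from outside, world axes, zero at the start; "moment": the same for the moment, N m; "gripper_width": finger opening in mm.
Only numpy, scipy, OpenCV 4.12 (cv2) and the standard library are available. Lean on these libraries where they do the work, as an engineer would, in place of code of your own. Each camera call takes 0.05 s, during which the arm holds its last target.

### The job

The black cuvette case and the bench timer have both been left standing on edge. Push each one over where it stands, with the fingertips or the outside of the fingers, without grasping, lifting, carrying or shoving it along the bench, so that the case lies on its base with its lid upward and the timer lies on its back with its display upward. Push gently, leave everything else on the bench where it is, and finish with the hand clear.

Things in the scene. Friction and masses are not known exactly. Their poses are not given: they have to be found in the camera images.
- case: Black cuvette case, fixed shut, 62 x 104 x 37 mm plus a 6 mm tab. Starts on its long hinge side: 62 mm high (68 with the tab, on top), 104 wide, 37 thick. Origin: centre of the base face. Own z: from base to lid (level at first, up when lying right); own x: from tab to hinge side (down at first); own y: along its length. Lid face has a pale label; the tab is nearer the lid than the base.
- case_mid (a point): Middle of the case (18.5 mm from base and lid faces), 31 mm above the bench while it stands on edge. Pushed on the lid face towards the base, 45 to 58 mm above the bench, the case (about 0.16 kg) tips about its lower base edge rather than slides, and falls by itself once leaned over about 30 degrees. Its face rises as it tips, and finger pads grip: raise the push along with it.
- timer: White bench timer, flat box 58 x 68 x 14 mm, about 0.07 kg. Starts on a 68 mm edge: 58 mm high, 68 wide, 14 thick. Origin: centre of its back. Own z: from back to display face (level at first, up when lying right); own x: up at first; own y: along the 68 mm width. The face has a display and three buttons that look 2 mm proud; the back is plain.
- timer_mid (a point): Middle of the timer (7 mm from back and face), 29 mm above the bench while it stands on edge. Pushed on the display face towards the back, 35 to 50 mm above the bench, the timer tips about its lower back edge and falls by itself once leaned over about 15 degrees.
- stopper: Bystander: rubber stopper, 25 mm wide, 24 mm high, standing between the work places. Origin: centre of its underside.
- bottle_cap: Bystander: round blue screw cap, 34 mm wide, 12 mm high, between the work places. Origin: centre of its underside.
- beaker: Bystander: small clear beaker, 56 mm wide, 68 mm high, behind the work. Origin: centre of its underside.
- tape: Bystander: roll of label tape, 55 mm wide, 18 mm high, behind the work. Origin: centre of its underside.
- petri: Bystander: clear round dish, 60 mm wide, 12 mm high, to the right. Origin: centre of its underside.
- flask: Bystander: clear conical flask, 64 mm wide, 105 mm high, to the right. Origin: centre of its underside.
Things that resemble listed ones, but are neither listed nor needed, are in the scene too. Of the things that look like the case, take the one that is farthest to the robot's left at the start.

How it is judged (in metres and radians):
At the end, for the whole second after the job is handed in: Case flat on its base, lid up, and timer flat on its back, display up (each within 0.08 rad of level, underside within 6 mm of the bench), both at rest, the origin of each within 100 mm of where it started (a clean tip moves it about 40 to 50 mm) (angle between each of case, timer's own z axis and vertical below 0.08 rad and height (world z) of each of case, timer below 0.006 m and distance of each of case, timer from where it was at the start of the episode below 0.1 m and linear speed of each of case, timer below 0.02 m/s); the robot touches nothing.
It fails at once if the case is lifted: its middle rises above 44 mm (a tip takes it to about 37 mm) (height (world z) of case_mid above 0.044 m).
It fails at once if the timer is lifted: its middle rises above 38 mm (a tip takes it to about 30 mm) (height (world z) of timer_mid above 0.038 m).
It fails at once if the case is pushed or squeezed with more than 50 N (contact force between the fingers and case above 50 N).
It fails at once if the timer is pushed or squeezed with more than 50 N (contact force between the fingers and timer above 50 N).
It fails at once if a bystander is moved more than 15 mm (distance of any of stopper, bottle_cap, beaker, tape, petri, flask from where it was at the start of the episode above 0.015 m).
It also fails if it takes over 54 s, if anything falls off the work surface, if the arm or the gripper's body presses on something with over 40 N, if the wrist force passes 120 N, or if a joint passes its speed limit or range.

## Working session

There is one attempt and no reset: what is moved stays moved. The work goes in short steps, Python scripts to look and compute and a tool call to move; the robot and the scene stay as the last step left them, time stands still between calls to the robot, and variables do not carry over. Pictures are saved under pics/ and viewed, and the job is handed in when it is done.

Besides the shell and the picture viewer there is one more tool, called by a JSON object that holds its "api" and its "payload", one argument or row to a line. servo_tool: Moves the arm, as the interface text tells. Its arguments: {"type":"object","properties":{"rows":{"type":"array"},"squeeze":{"type":"number"}},"required":["rows"]}

```bash
ls; mkdir -p pics; python3 - <<'E'
from station import r
import cv2
s=r.get_state(); print(s, r.nose_length)
for n in ("scene","top","wrist"):
    c=r.camera(n); cv2.imwrite(f"pics/a_{n}.png",c["img"][:,:,::-1]); print(n,c["fx"],c["cx"],c["cy"],c["R"],c["t"])
E
```

```text
pics
{'time': 0.0, 'q': array([-8.44890559e-01,  3.59380319e-01,  1.10360049e-02, -3.62909227e-04,
       -1.22411804e+00, -2.88088939e-01]), 'qd': array([-0.00097936, -0.00112321, -0.00171412,  0.00170234, -0.00111291,
       -0.0004178 ]), 'joint_efforts': array([ 3.86285219e-04, -5.82716346e+01,  2.93060070e+01,  6.99741930e+00,
        6.86577841e-03, -1.55766948e-04]), 'position': array([ 286.07672866, -611.1480298 ,  403.71444679]), 'ee_rot': array([-2.17103818e-01,  9.76148149e-01,  8.11065035e-04, -2.55326949e-04]), 'force': array([-0.27929799, -0.11471363,  0.13392004]), 'moment': array([ 0.02185192,  0.01181266, -0.02584399]), 'gripper_width': 87.7707250067805} 178.1
scene 389.7752879826201 281.14593183534936 206.12688353945634 [[-0.73446399 -0.67845663 -0.01610112]
 [-0.45955797  0.51467273 -0.72382211]
 [ 0.49936872 -0.52422188 -0.68979874]] [422.23768421 316.14851235 687.73105836]
top 498.39966151762 269.8606565243277 209.10605865937657 [[ 0.00420614 -0.99992983 -0.01107479]
 [-0.99015107 -0.00261466 -0.13997866]
 [ 0.13993988  0.01155448 -0.99009258]] [  12.61984209  589.14602383 1199.07954703]
wrist 329.63502655343024 280.8987951353815 208.75701141063118 [[-0.42347737  0.90590611  0.00101957]
 [ 0.87672851  0.40955407  0.25221534]
 [ 0.22806585  0.10770138 -0.9676706 ]] [674.2347671  -32.31848951 389.55222235]
```

View pics/a_scene.png

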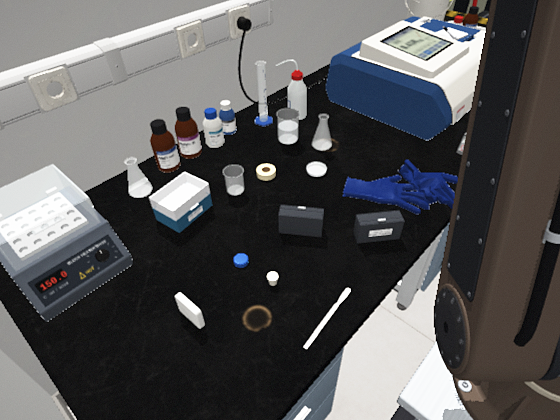

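View pics/a_top.png

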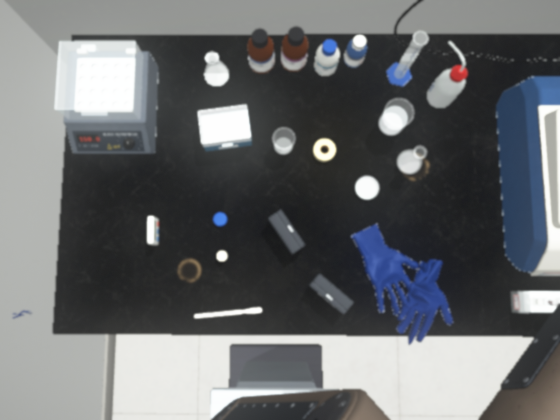

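View pics/a_wrist.png

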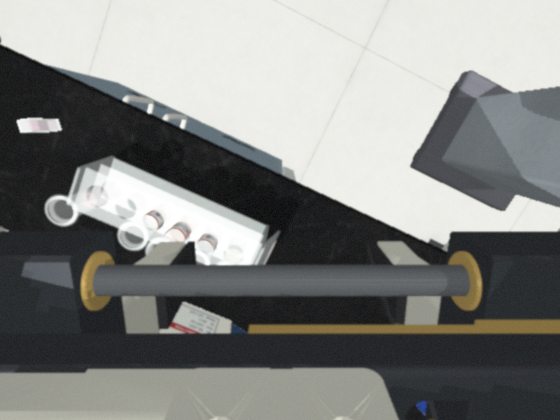

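Candidates for the case: top (286,231) / scene (301,220), and top (331,294) / scene (379,226). The first is farther to the robot's left (world +y is left in the top image), so I take that one. For the timer there is only the white slab at top (153,230) / scene (189,310). Next I check both in close crops.

```bash
python3 - <<'E'
import cv2,numpy as np
s=cv2.imread("pics/a_scene.png");t=cv2.imread("pics/a_top.png")
f=lambda im,x0,x1,y0,y1:cv2.resize(im[y0:y1,x0:x1],(390,280),interpolation=cv2.INTER_CUBIC)
g=np.vstack([np.hstack([f(s,265,335,195,245),f(t,251,321,206,256)]),np.hstack([f(s,155,225,285,335),f(t,118,188,205,255)])])
g=np.clip(g.astype(float)*1.5,0,255).astype(np.uint8)
cv2.imwrite("pics/b_crop.png",g)
E
```

```text
(no output)
```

View pics/b_crop.png

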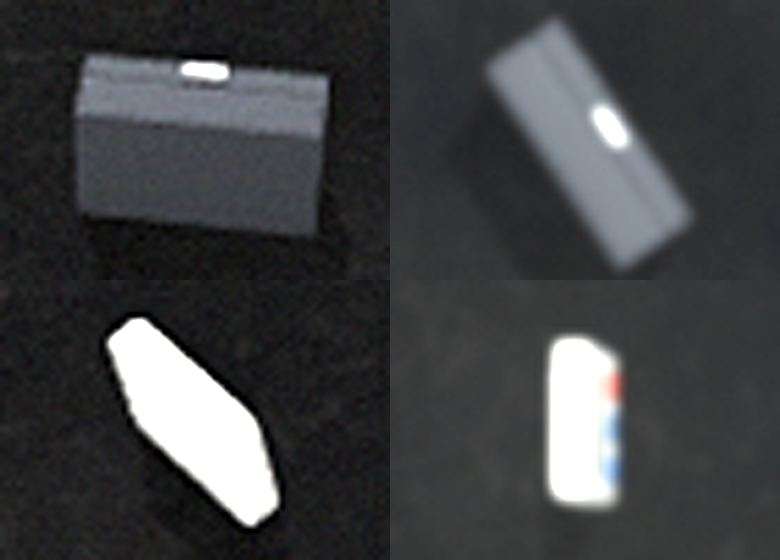

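Case: the tab (top crop, right edge) and the hidden lid are on the +x,−y side, and the scene camera sees the plain base. So I push toward −x,+y. Timer: the coloured buttons are on its right edge in the top view, so the display faces −y and I push toward +y.

```bash
cat > h.py <<'E'
import numpy as np,cv2
from station import r
def cloud(c):
    z=c["z_map"].astype(float); h,w=z.shape
    u,v=np.meshgrid(np.arange(w),np.arange(h))
    P=np.stack([(u-c["cx"])/c["fx"]*z,(v-c["cy"])/c["fy"]*z,z],-1)
    W=(P-c["t"])@c["R"]
    W[z==0]=np.nan
    return W
def ray(c,uv,h):
    d=np.array([(uv[0]-c["cx"])/c["fx"],(uv[1]-c["cy"])/c["fy"],1.])@c["R"]; o=-c["t"]@c["R"]
    return o+d*(h-o[2])/d[2]
def proj(c,X):
    p=np.asarray(X)@c["R"].T+c["t"]; return np.stack([p[...,0]/p[...,2]*c["fx"]+c["cx"],p[...,1]/p[...,2]*c["fy"]+c["cy"]],-1)
E
python3 - <<'E'
from h import *
for n in("top","scene"):
    c=r.camera(n);W=cloud(c)
    np.savez(f"{n}.npz",W=W,img=c["img"])
    for nm,xy,rad in(("case",None,0),("timer",None,0)):
        if n=="top": box=dict(case=(255,320,205,258),timer=(140,165,210,250))[nm]
        else: box=dict(case=(270,332,198,245),timer=(168,212,285,335))[nm]
        m=np.zeros(W.shape[:2],bool);m[box[2]:box[3],box[0]:box[1]]=1
        Z=W[...,2]; tm=m&(Z>30)
        top=np.nanpercentile(Z[tm],90); tm2=m&(Z>top-8)
        P=W[tm2][:,:2]; rc=cv2.minAreaRect(P.astype(np.float32))
        print(n,nm,"ztop",top,"rect",rc, cv2.boxPoints(rc).round(0).tolist())
    if n=="top":
        g=c["img"].astype(int);
        for nm,px in dict(stopper=(222,256),cap=(220,219),petri=(367,188),tape=(324,150),beaker=(284,141),case2=(331,294),glove=(370,240),ring=(189,270),rod=(228,313)).items():
            h=dict(stopper=24,cap=12,petri=12,tape=18,beaker=68,case2=62).get(nm,5)
            print(nm,ray(c,px,h).round(0),"z",W[px[1],px[0],2].round(1))
E
```

```text
top case ztop 65.44156020946285 rect ((531.829345703125, -25.153125762939453), (104.85316467285156, 37.235626220703125), 34.02340316772461) [[478.0, -39.0], [499.0, -70.0], [586.0, -11.0], [565.0, 20.0]]
top timer ztop 60.14391518483052 rect ((534.8787231445312, 308.6025695800781), (64.5855941772461, 15.00236988067627), 3.199974298477173) [[502.0, 314.0], [503.0, 299.0], [568.0, 303.0], [567.0, 318.0]]
stopper [473. 134.  24.] z 30.3
cap [568. 142.  12.] z 18.6
petri [ 648. -233.   12.] z 11.4
tape [ 747. -124.   18.] z 2.7
beaker [756. -20.  68.] z 1.6
case2 [ 382. -132.   62.] z 59.1
glove [ 516. -239.    5.] z 12.2
ring [438. 219.   5.] z 1.9
rod [333. 118.   5.] z 7.2
scene case ztop 62.372665565580526 rect ((532.7048950195312, -25.748592376708984), (104.34705352783203, 41.524253845214844), 34.931949615478516) [[478.0, -39.0], [502.0, -73.0], [587.0, -13.0], [564.0, 21.0]]
scene timer ztop 58.50564841794929 rect ((535.3199462890625, 308.39703369140625), (66.05668640136719, 14.6051025390625), 1.7558972835540771) [[502.0, 315.0], [503.0, 300.0], [569.0, 302.0], [568.0, 317.0]]
```

```bash
cat >> h.py <<'E'
from scipy.spatial.transform import Rotation as Ro
def plan(xyz,yang=None):
    s=r.get_state(); R=Ro.from_quat(s["ee_rot"]).as_matrix()
    y=np.degrees(np.arctan2(R[1,1],R[0,1]))
    d=R.T@(np.array(xyz)-s["position"])/1000
    sp=None if yang is None else -((yang-y+180)%360-180)/6
    print("t",round(s["time"],2),"pos",s["position"].round(1),"yang",y.round(1),"tip z",round(s["position"][2]-178.1,1),"tilt",np.degrees(np.arccos(-R[2,2])).round(2),"F",s["force"].round(1),"q",s["q"].round(2)); print("travel",d.round(3),"spin",sp)
E
python3 -c "
from h import *
plan((350,-300,400),214.3)"
```

```text
t 0.25 pos [ 286.1 -611.3  404.2] yang 115.1 tip z 226.1 tilt 0.04 F [-0.6 -0.2 -0.3] q [-0.84  0.36  0.01 -0.   -1.22 -0.29]
travel [-0.19   0.255  0.004] spin -16.53611808207926
```

{"api": "servo_tool", "payload": {
  "rows": [
    {"travel": [-0.025, 0.035, 0], "spin": -1.3, "fingers": -1},
    {"travel": [-0.05, 0.07, 0], "spin": -2.6, "fingers": -1},
    {"travel": [-0.075, 0.105, 0], "spin": -3.9, "fingers": -1},
    {"travel": [-0.1, 0.14, 0], "spin": -5.2, "fingers": -1},
    {"travel": [-0.125, 0.17, 0], "spin": -6.5, "fingers": -1}
  ]
}}

```text
time: 0.75
position: [327.0, -402.5, 404.7]
ee_rot: [-0.533, 0.846, -0.0, 0.0]
force: [-0.3, -0.4, -0.8]
gripper_width: 53.4
```

```bash
python3 -c "
from h import *
plan((562,-69,330),214.3)"
```

```text
t 0.75 pos [ 327.  -402.5  404.7] yang 154.4 tip z 226.6 tilt 0.02 F [-0.3 -0.4 -0.8] q [-0.51  0.1  -0.33 -0.   -1.14  0.06]
travel [-0.402 -0.068  0.075] spin -9.983924719577445
```

{"api": "servo_tool", "payload": {
  "rows": [
    {"travel": [-0.045, -0.007, 0], "spin": -1.3, "fingers": -1},
    {"travel": [-0.09, -0.015, 0], "spin": -2.6, "fingers": -1},
    {"travel": [-0.135, -0.022, 0], "spin": -3.9, "fingers": -1},
    {"travel": [-0.18, -0.03, 0], "spin": -5.2, "fingers": -1},
    {"travel": [-0.22, -0.037, 0], "spin": -6.5, "fingers": -1}
  ]
}}

```text
time: 1.25
position: [457.5, -220.8, 405.0]
ee_rot: [0.785, -0.62, 0.0, -0.0]
force: [0.3, -1.4, 0.2]
gripper_width: 12.7
```

```bash
python3 -c "
from h import *
plan((566,-75,300),214.3)"
```

```text
t 1.25 pos [ 457.5 -220.8  405. ] yang -166.6 tip z 226.9 tilt 0.05 F [ 0.3 -1.4  0.2] q [-0.06  0.08 -0.35 -0.   -1.14  0.3 ]
travel [-0.117 -0.139  0.105] spin -3.4773030478158944
```

{"api": "servo_tool", "payload": {
  "rows": [
    {"travel": [-0.025, -0.03, 0.02], "spin": -0.9, "fingers": -1},
    {"travel": [-0.05, -0.06, 0.04], "spin": -1.8, "fingers": -1},
    {"travel": [-0.075, -0.09, 0.06], "spin": -2.7, "fingers": -1},
    {"travel": [-0.1, -0.12, 0.08], "spin": -3.5, "fingers": -1},
    {"travel": [-0.117, -0.139, 0.1], "spin": -3.5, "fingers": -1}
  ]
}}

```text
time: 1.75
position: [567.0, -75.2, 303.9]
ee_rot: [0.884, -0.467, 0.0, -0.0]
force: [-0.1, -0.6, 0.3]
gripper_width: 0.1
```

```bash
python3 - <<'E'
from h import *
plan((566,-75,229),214.3)
c=r.camera("wrist"); cv2.imwrite("pics/c_w.png",c["img"][:,:,::-1])
c=r.camera("scene"); cv2.imwrite("pics/c_s.png",c["img"][:,:,::-1])
E
```

```text
t 1.75 pos [567.  -75.2 303.9] yang -145.7 tip z 125.8 tilt 0.05 F [-0.1 -0.6  0.3] q [ 0.21  0.28 -0.35  0.   -0.94  0.39]
travel [-0.001  0.001  0.075] spin 0.004430957645505866
```

View pics/c_w.png

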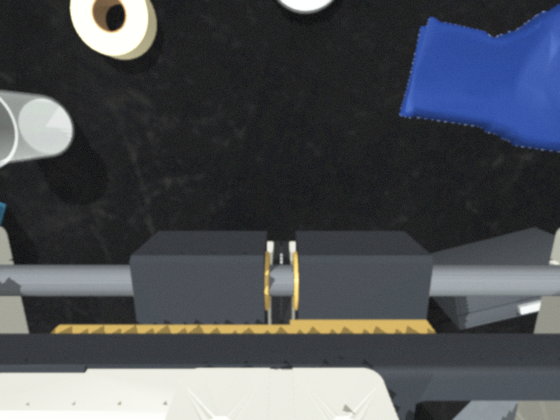

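View pics/c_s.png

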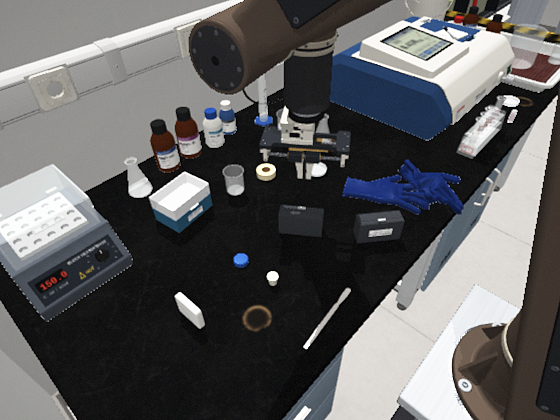

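The wrist view shows the closed fingers at about (283,280), with the tape, beaker and glove clear. The scene view has the fingers at (307,165), above and behind the lid side of the case (301,220). I descend with the tips at about 51 mm.

{"api": "servo_tool", "payload": {
  "rows": [
    {"travel": [0, 0, 0.02], "spin": 0, "fingers": -1},
    {"travel": [0, 0, 0.04], "spin": 0, "fingers": -1},
    {"travel": [0, 0, 0.06], "spin": 0, "fingers": -1},
    {"travel": [0, 0, 0.071], "spin": 0, "fingers": -1},
    {"travel": [0, 0, 0.071], "spin": 0, "fingers": -1}
  ]
}}

```text
time: 2.35
position: [565.0, -77.6, 232.5]
ee_rot: [0.883, -0.469, -0.001, 0.001]
force: [-0.4, -0.1, -0.2]
gripper_width: 0.2
```

```bash
python3 - <<'E'
from h import *
plan((542.4+9.5*.563,-40.8-9.5*.826,229),214.3)
E
```

```text
t 2.35 pos [565.  -77.6 232.5] yang -145.9 tip z 54.4 tilt 0.15 F [-0.4 -0.1 -0.2] q [ 0.21  0.36 -0.43 -0.   -0.78  0.39]
travel [-0.034 -0.002  0.004] spin -0.041214611703878745
```

{"api": "servo_tool", "payload": {
  "rows": [
    {"travel": [-0.008, -0.001, 0.003], "spin": 0, "fingers": -1},
    {"travel": [-0.016, -0.002, 0.004], "spin": 0, "fingers": -1},
    {"travel": [-0.022, -0.002, 0.004], "spin": 0, "fingers": -1},
    {"travel": [-0.026, -0.002, 0.004], "spin": 0, "fingers": -1},
    {"travel": [-0.028, -0.002, 0.004], "spin": 0, "fingers": -1}
  ]
}}

```text
time: 2.85
position: [551.4, -52.3, 230.2]
ee_rot: [0.883, -0.468, 0.0, -0.0]
force: [-1.1, 0.4, -0.6]
gripper_width: 0.5
```

```bash
python3 - <<'E'
from h import *
plan((542.4+9.5*.563,-40.8-9.5*.826,229),214.3)
E
```

```text
t 2.85 pos [551.4 -52.3 230.2] yang -145.9 tip z 52.1 tilt 0.05 F [-1.1  0.4 -0.6] q [ 0.26  0.34 -0.47  0.   -0.76  0.34]
travel [-0.005  0.001  0.001] spin -0.028226769005016195
```

{"api": "servo_tool", "payload": {
  "rows": [
    {"travel": [-0.004, 0.001, 0], "spin": 0, "fingers": -1},
    {"travel": [-0.008, 0.001, -0.002], "spin": 0, "fingers": -1},
    {"travel": [-0.012, 0.001, -0.004], "spin": 0, "fingers": -1},
    {"travel": [-0.016, 0.001, -0.007], "spin": 0, "fingers": -1},
    {"travel": [-0.019, 0.001, -0.008], "spin": 0, "fingers": -1}
  ]
}}

```text
time: 3.35
position: [540.0, -37.5, 238.1]
ee_rot: [0.883, -0.469, 0.0, -0.0]
force: [-0.3, 0.1, 0.0]
gripper_width: 0.6
```

```bash
python3 - <<'E'
from h import *
plan((542.4+9.5*.563,-40.8-9.5*.826,229),214.3)
c=r.camera("scene"); cv2.imwrite("pics/d_s.png",cv2.resize(c["img"][140:260,230:390,::-1],None,fx=5,fy=5))
E
```

```text
t 3.35 pos [540.  -37.5 238.1] yang -145.9 tip z 60.0 tilt 0.02 F [-0.3  0.1  0. ] q [ 0.29  0.31 -0.49  0.   -0.77  0.3 ]
travel [ 0.014 -0.     0.009] spin -0.03531390006730817
```

View pics/d_s.png

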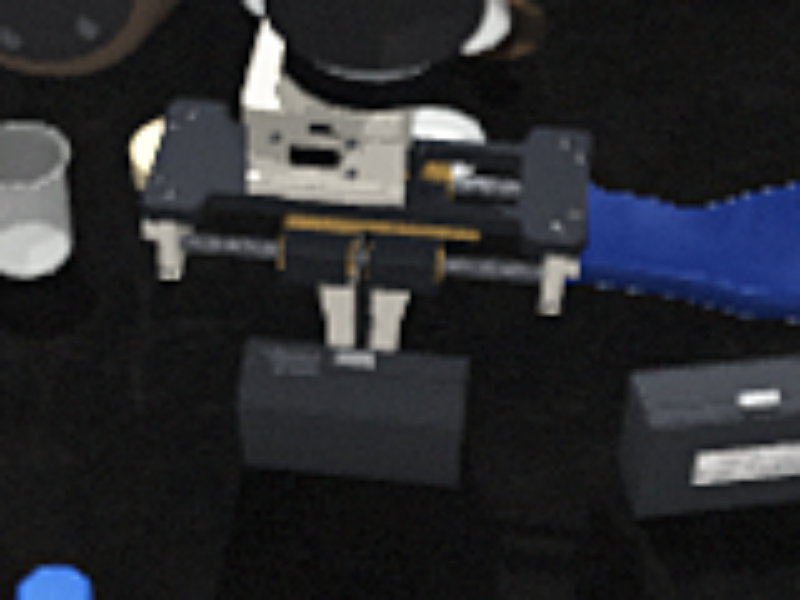

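The bottom edge of the case is unmoved (crop rows 465–485), and its top face is foreshortened, so it is leaning and not sliding. I continue along the arc.

{"api": "servo_tool", "payload": {
  "rows": [
    {"travel": [-0.004, 0, -0.001], "spin": 0, "fingers": -1},
    {"travel": [-0.008, 0, -0.002], "spin": 0, "fingers": -1},
    {"travel": [-0.012, 0, -0.003], "spin": 0, "fingers": -1},
    {"travel": [-0.015, 0, -0.004], "spin": 0, "fingers": -1},
    {"travel": [-0.018, 0, -0.004], "spin": 0, "fingers": -1}
  ]
}}

```text
time: 3.9
position: [529.9, -22.6, 241.8]
ee_rot: [0.883, -0.469, 0.0, -0.0]
force: [-0.8, 0.9, 0.1]
gripper_width: 0.4
```

```bash
python3 - <<'E'
from h import *
plan((542.4+9.5*.563,-40.8-9.5*.826,229),214.3)
c=r.camera("scene"); cv2.imwrite("pics/e_s.png",cv2.resize(c["img"][140:260,230:390,::-1],None,fx=5,fy=5))
E
```

```text
t 3.9 pos [529.9 -22.6 241.8] yang -145.9 tip z 63.7 tilt 0.01 F [-0.8  0.9  0.1] q [ 0.33  0.29 -0.51  0.   -0.77  0.27]
travel [ 0.032 -0.     0.013] spin -0.034417814311230664
```

View pics/e_s.png

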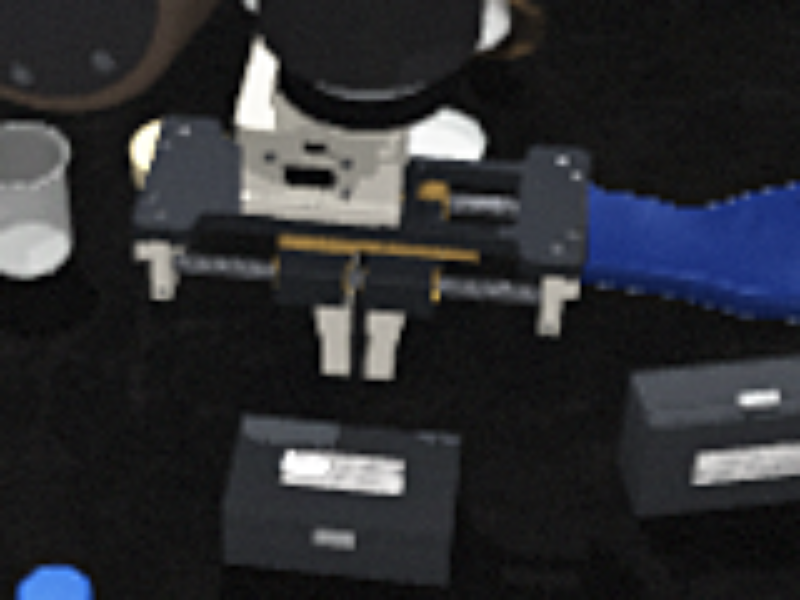

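The case has fallen onto its base: the label is up at crop (342,472) and the tab faces forward at (335,540). The fingers are clear. Now up and over to the timer.

{"api": "servo_tool", "payload": {
  "rows": [
    {"travel": [0.01, 0, -0.02], "spin": 0, "fingers": -1},
    {"travel": [0.01, 0, -0.04], "spin": 0, "fingers": -1},
    {"travel": [0.01, 0, -0.06], "spin": 0, "fingers": -1},
    {"travel": [0.01, 0, -0.07], "spin": 0, "fingers": -1},
    {"travel": [0.01, 0, -0.07], "spin": 0, "fingers": -1}
  ]
}}

```text
time: 4.45
position: [536.0, -31.0, 312.9]
ee_rot: [0.883, -0.469, 0.001, -0.001]
force: [0.3, 0.6, -0.4]
gripper_width: 0.3
```

```bash
python3 - <<'E'
from h import *
plan((536,255,310),182.5)
E
```

```text
t 4.45 pos [536.  -31.  312.9] yang -145.9 tip z 134.8 tilt 0.16 F [ 0.3  0.6 -0.4] q [ 0.31  0.21 -0.42  0.   -0.94  0.29]
travel [-0.237 -0.16   0.003] spin 5.265063322186411
```

{"api": "servo_tool", "payload": {
  "rows": [
    {"travel": [-0.035, -0.023, 0], "spin": 0.9, "fingers": -1},
    {"travel": [-0.07, -0.047, 0], "spin": 1.8, "fingers": -1},
    {"travel": [-0.105, -0.07, 0], "spin": 2.7, "fingers": -1},
    {"travel": [-0.14, -0.094, 0], "spin": 3.6, "fingers": -1},
    {"travel": [-0.165, -0.11, 0], "spin": 4.3, "fingers": -1}
  ]
}}

```text
time: 4.95
position: [533.8, 169.5, 310.4]
ee_rot: [0.755, -0.655, -0.0, 0.001]
force: [1.1, -0.1, -0.1]
gripper_width: 0.6
```

```bash
python3 - <<'E'
from h import *
plan((536,262,310),182.5)
E
```

```text
t 4.95 pos [533.8 169.5 310.4] yang -171.9 tip z 132.3 tilt 0.07 F [ 1.1 -0.1 -0.1] q [ 0.66  0.25 -0.37 -0.   -0.95 -0.51]
travel [-0.091 -0.015  0.   ] spin 0.9371999693277834
```

{"api": "servo_tool", "payload": {
  "rows": [
    {"travel": [-0.03, -0.005, 0], "spin": 0.5, "fingers": -1},
    {"travel": [-0.06, -0.01, 0], "spin": 0.95, "fingers": -1},
    {"travel": [-0.08, -0.013, 0], "spin": 0.95, "fingers": -1},
    {"travel": [-0.09, -0.015, 0], "spin": 0.95, "fingers": -1},
    {"travel": [-0.09, -0.015, 0], "spin": 0.95, "fingers": -1}
  ]
}}

```text
time: 5.45
position: [536.0, 259.1, 310.8]
ee_rot: [0.724, -0.69, -0.0, 0.001]
force: [-0.6, -0.6, -1.1]
gripper_width: 0.6
```

```bash
python3 - <<'E'
from h import *
plan((536,262,178.1+44),182.5)
c=r.camera("top"); cv2.imwrite("pics/f_t.png",cv2.resize(c["img"][180:300,110:330,::-1],None,fx=3.5,fy=3.5))
W=cloud(c)
for nm,b in dict(case=(245,320,205,265),timer=(120,165,210,250)).items():
    m=np.zeros(W.shape[:2],bool);m[b[2]:b[3],b[0]:b[1]]=1
    Z=W[...,2];q=m&(Z>25)&(Z<66); print(nm,q.sum(),np.percentile(Z[q],[10,50,90]) if q.any() else 0,cv2.minAreaRect(W[q][:,:2].astype(np.float32)) if q.any() else 0)
E
```

```text
t 5.45 pos [536.  259.1 310.8] yang -177.3 tip z 132.7 tilt 0.07 F [-0.6 -0.6 -1.1] q [ 0.78  0.31 -0.29 -0.   -0.97 -0.73]
travel [-0.003 -0.     0.089] spin 0.03438362351048833
case 1062 [34.05151896 37.42528241 40.64937525] ((502.1372985839844, 18.68993377685547), (105.18820190429688, 67.02233123779297), 34.14120101928711)
timer 34 [36.24522742 54.005592   59.03825735] ((505.4915771484375, 307.325439453125), (14.008834838867188, 9.14391803741455), 87.77212524414062)
```

View pics/f_t.png

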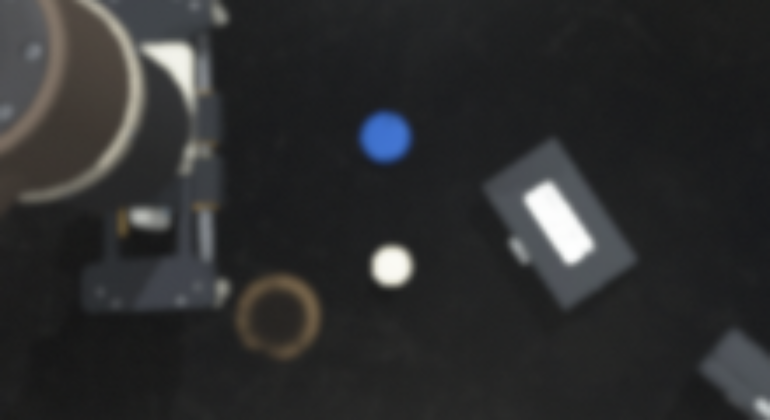

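The case lies label-up, with its top at 37 mm and an orientation of 34°, as at the start. The arm now hides the timer. I descend beside it.

{"api": "servo_tool", "payload": {
  "rows": [
    {"travel": [0, 0, 0.025], "spin": 0, "fingers": -1},
    {"travel": [0, 0, 0.05], "spin": 0, "fingers": -1},
    {"travel": [0, 0, 0.075], "spin": 0, "fingers": -1},
    {"travel": [0, 0, 0.087], "spin": 0, "fingers": -1},
    {"travel": [0, 0, 0.087], "spin": 0, "fingers": -1}
  ]
}}

```text
time: 6.0
position: [535.8, 257.0, 223.1]
ee_rot: [0.723, -0.691, -0.0, 0.002]
force: [-0.9, 0.1, -0.4]
gripper_width: 0.4
```

```bash
python3 - <<'E'
from h import *
plan((535,291.5,178.1+44),182.5)
c=r.camera("scene"); cv2.imwrite("pics/g_s.png",cv2.resize(c["img"][220:370,120:280,::-1],None,fx=4,fy=4))
E
```

```text
t 6.0 pos [535.8 257.  223.1] yang -177.5 tip z 45.0 tilt 0.2 F [-0.9  0.1 -0.4] q [ 0.78  0.4  -0.38 -0.   -0.79 -0.73]
travel [-0.034 -0.001  0.001] spin 0.004806753601125517
```

View pics/g_s.png

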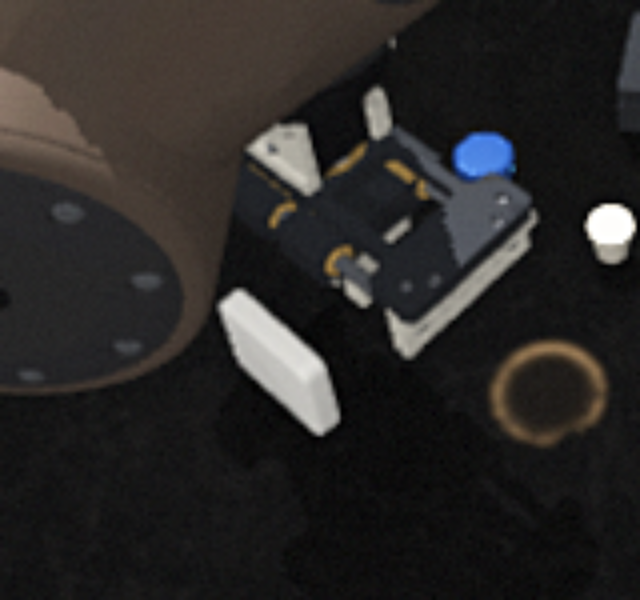

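The timer stands upright at crop (280,360), its back to the camera, with the fingers behind it. I approach.

{"api": "servo_tool", "payload": {
  "rows": [
    {"travel": [-0.008, -0.001, 0.001], "spin": 0, "fingers": -1},
    {"travel": [-0.016, -0.001, 0.001], "spin": 0, "fingers": -1},
    {"travel": [-0.022, -0.001, 0.001], "spin": 0, "fingers": -1},
    {"travel": [-0.025, -0.001, 0.001], "spin": 0, "fingers": -1},
    {"travel": [-0.028, -0.001, 0.001], "spin": 0, "fingers": -1}
  ]
}}

```text
time: 6.55
position: [535.8, 287.0, 223.9]
ee_rot: [0.723, -0.691, -0.0, -0.0]
force: [-0.1, -0.6, -0.1]
gripper_width: 0.7
```

{"api": "servo_tool", "payload": {
  "rows": [
    {"travel": [-0.003, 0, 0], "spin": 0, "fingers": -1},
    {"travel": [-0.006, 0, 0], "spin": 0, "fingers": -1},
    {"travel": [-0.009, 0, -0.001], "spin": 0, "fingers": -1},
    {"travel": [-0.012, 0, -0.001], "spin": 0, "fingers": -1},
    {"travel": [-0.015, 0, -0.002], "spin": 0, "fingers": -1}
  ]
}}

```text
time: 7.05
position: [535.2, 301.6, 225.6]
ee_rot: [0.723, -0.691, -0.0, 0.0]
force: [0.1, -0.4, -0.1]
gripper_width: 0.9
```

```bash
python3 - <<'E'
from h import *
plan((535,291.5,178.1+44),182.5)
c=r.camera("scene"); cv2.imwrite("pics/h_s.png",cv2.resize(c["img"][220:370,120:280,::-1],None,fx=4,fy=4))
E
```

```text
t 7.05 pos [535.2 301.6 225.6] yang -177.4 tip z 47.5 tilt 0.01 F [ 0.1 -0.4 -0.1] q [ 0.83  0.43 -0.34 -0.   -0.81 -0.79]
travel [0.01  0.001 0.004] spin 0.01323634512126167
```

View pics/h_s.png

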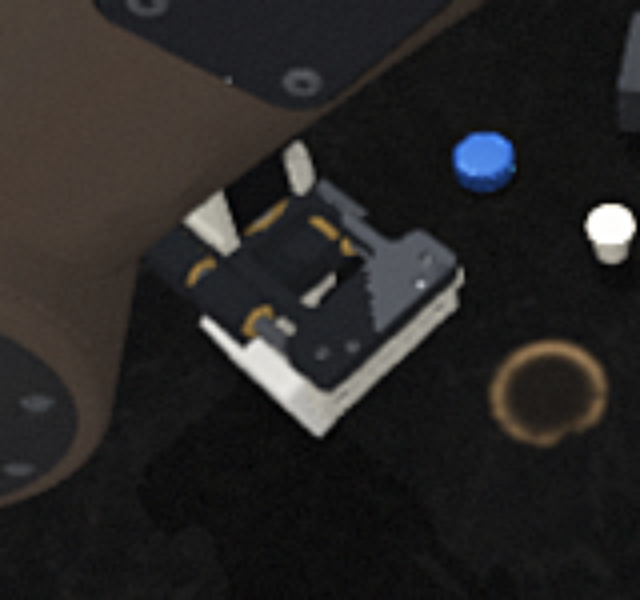

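The timer's lower corner is unmoved at (320,435), and it is leaning. I push on.

{"api": "servo_tool", "payload": {
  "rows": [
    {"travel": [-0.003, 0, 0], "spin": 0, "fingers": -1},
    {"travel": [-0.006, 0, 0], "spin": 0, "fingers": -1},
    {"travel": [-0.009, 0, 0], "spin": 0, "fingers": -1},
    {"travel": [-0.012, 0, 0], "spin": 0, "fingers": -1},
    {"travel": [-0.014, 0, 0], "spin": 0, "fingers": -1}
  ]
}}

```text
time: 7.6
position: [534.5, 315.7, 225.6]
ee_rot: [0.723, -0.691, 0.0, -0.0]
force: [-0.4, -0.7, -0.2]
gripper_width: 0.4
```

```bash
python3 - <<'E'
from h import *
plan((535,291.5,178.1+44),182.5)
c=r.camera("scene"); cv2.imwrite("pics/i_s.png",cv2.resize(c["img"][220:370,120:280,::-1],None,fx=4,fy=4))
E
```

```text
t 7.6 pos [534.5 315.7 225.6] yang -177.4 tip z 47.5 tilt 0.0 F [-0.4 -0.7 -0.2] q [ 0.85  0.44 -0.32  0.   -0.81 -0.8 ]
travel [0.024 0.001 0.004] spin 0.015358376161884735
```

View pics/i_s.png

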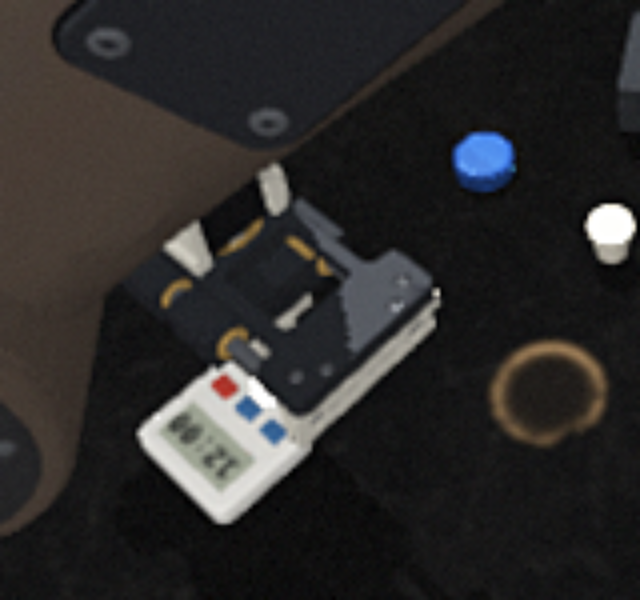

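The timer lies display-up at crop (225,440). I lift straight up, then back away so the top camera can see it.

{"api": "servo_tool", "payload": {
  "rows": [
    {"travel": [0.002, 0, -0.025], "spin": 0, "fingers": -1},
    {"travel": [0.005, 0, -0.05], "spin": 0, "fingers": -1},
    {"travel": [0.01, 0, -0.08], "spin": 0, "fingers": -1},
    {"travel": [0.02, 0, -0.11], "spin": 0, "fingers": -1},
    {"travel": [0.03, 0, -0.13], "spin": 0, "fingers": -1}
  ]
}}

```text
time: 8.15
position: [536.1, 285.3, 358.0]
ee_rot: [0.723, -0.691, 0.0, -0.001]
force: [0.9, 0.2, 0.1]
gripper_width: 0.3
```

{"api": "servo_tool", "payload": {
  "rows": [
    {"travel": [0.04, 0, 0], "spin": 0, "fingers": -1},
    {"travel": [0.08, 0, 0], "spin": 0, "fingers": -1},
    {"travel": [0.12, 0, 0], "spin": 0, "fingers": -1},
    {"travel": [0.15, 0, 0], "spin": 0, "fingers": -1},
    {"travel": [0.15, 0, 0], "spin": 0, "fingers": -1}
  ]
}}

```text
time: 8.65
position: [542.3, 132.5, 355.9]
ee_rot: [0.722, -0.692, -0.0, 0.0]
force: [-0.4, 2.0, 0.2]
gripper_width: 0.3
```

```bash
python3 - <<'E'
from h import *
plan((535,120,300))
c=r.camera("top"); cv2.imwrite("pics/j_t.png",c["img"][:,:,::-1])
d=r.camera("scene"); cv2.imwrite("pics/j_s.png",d["img"][:,:,::-1])
for n,c in(("top",c),("scene",d)):
  W=cloud(c);X,Y,Z=W[...,0],W[...,1],W[...,2]
  for nm,q in dict(case=(X>420)&(X<600)&(Y>-60)&(Y<90)&(Z>28)&(Z<48),timer=(X>480)&(X<590)&(Y>290)&(Y<400)&(Z>8)&(Z<30)).items():
    P=W[q]; 
    if len(P)<20: print(n,nm,len(P)); continue
    k=np.abs(P[:,2]-np.median(P[:,2]))<5; A=np.c_[P[k][:,:2],np.ones(k.sum())]; co=np.linalg.lstsq(A,P[k][:,2],rcond=None)[0]
    print(n,nm,len(P),"z med",np.median(P[:,2]).round(1),"slope",co[:2].round(3),cv2.minAreaRect(P[k][:,:2].astype(np.float32)))
E
```

```text
t 8.65 pos [542.3 132.5 355.9] yang -177.6 tip z 177.8 tilt 0.02 F [-0.4  2.   0.2] q [ 0.59  0.21 -0.32 -0.   -1.05 -0.55]
travel [0.012 0.008 0.056] spin None
top case 1073 z med 37.2 slope [ 0.004 -0.005] ((502.38702392578125, 18.470848083496094), (104.90193939208984, 66.26927947998047), 34.26346206665039)
top timer 0
scene case 1004 z med 36.2 slope [ 0.006 -0.008] ((503.61572265625, 17.28118896484375), (104.75076293945312, 68.17652130126953), 34.80515670776367)
scene timer 946 z med 13.7 slope [ 0.008 -0.008] ((535.1945190429688, 347.1667175292969), (68.5542984008789, 57.883968353271484), 1.228855848312378)
```

View pics/j_t.png

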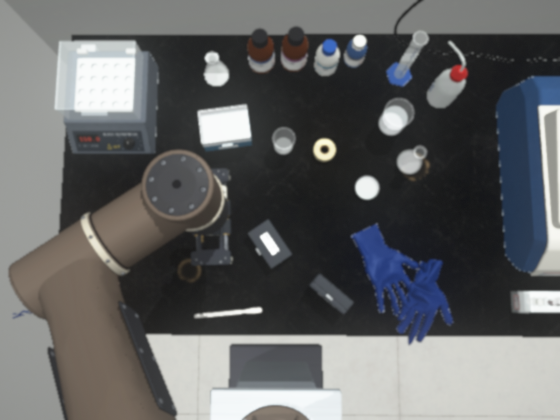

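View pics/j_s.png

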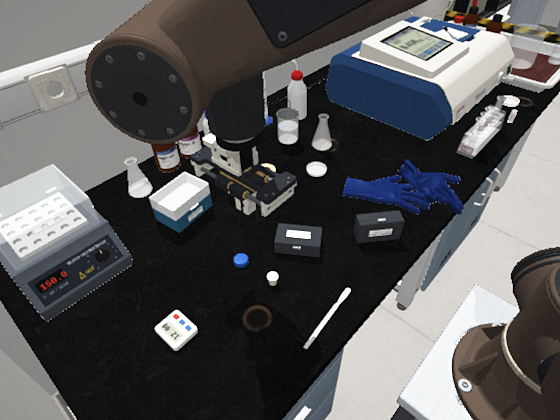

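Both lie flat with the right side up: case label up at scene (299,235), timer display up at (176,329). The cap (241,260), stopper (272,278), tape, petri and beaker are unmoved, and the fingertips are 178 mm above the bench, touching nothing. I hand in.

```bash
python3 -c "
from station import r
print(r.sign_off()); s=r.get_state(); print(s['time'],s['force'])"
```

```text
the job is handed in; nothing more can be done
None
the job is handed in; nothing more can be done
```

I pushed both the case (the left-most look-alike) and the timer over with the closed fingertips, and handed the job in at about 9 s. `sign_off` gave no verdict.

- **Case:** it lies label-up with its top at 36–37 mm and a fitted slope under 0.01. Its base centre moved about 35 mm.
- **Timer:** it lies display-up with its top at 13.7 mm and a fitted slope of about 0.01. Its back centre moved about 32 mm. This was measured in the scene view only, because the arm hid the timer from the top camera.
- **Forces:** the wrist readings at the end of each move stayed near zero while pushing. One reading of 2 N after the final retreat came with the hand clear in the air, which I put down to the arm stopping.
- **Bystanders:** the stopper, cap, petri dish and flask look unmoved in the last pictures, and so do the beaker and tape. I judged this by eye and did not measure it. The fingertips finished 178 mm above the bench, clear of everything.

No check failed, and the two camera views of the case agreed to about 2 mm.

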